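# Tension the spokes of a wafer-stretching wheel by counted quarter turns

### The arm

A 7-joint arm with a two-finger parallel gripper is mounted at the origin on the work surface. World frame = base frame: x ahead of the robot, y to its left, z up, the work surface at z = 0. Lengths are in mm, angles in rad, forces in N, time in s.
With the tool pointing down it reaches from about 400 to 925 mm from the base axis. Payload 5.6 kg.
Tool frame: the origin (TCP) lies midway between the tips of the shut fingers; the grasp point (between the pads) lies 19 mm behind it; z points along the fingers, y is the direction in which the jaws open and shut (so a half turn about z gives the same grasp; the last joint's range is limited). The gripper opens to 85 mm and grips with 20 to 120 N. Pads are 22 mm wide; open, the fingers measure 114 mm over their backs; the gripper's body (76 mm by 85 mm) begins 54 mm behind the grasp point. The pads swing forward as they close: fully open they stand 13 mm farther back than shut.
Start: joints at [-1.331, 0.468, -0.012, 1.603, 0.006, 1.071, -0.056], TCP at [181.42, 624.175, 231.29] pointing down, gripper open.
Joint ranges: [-2.53, 2.53], [-0.31, 2.02], [-1.57, 1.55], [0.28, 2.44], [-1.29, 4.43], [0.15, 1.84], [-2.92, 2.92]. Speed limits (rad/s): [2.57, 2.57, 3.14, 3.14, 3.14, 3.14, 3.14].

### API

Orientations are given as a 3x3 rotation matrix whose columns are the frame's x, y, z axes.
In Python, from station import telemetry, viewer, job gives the robot as it stands.
- The arm moves only by the tool step_arm, never from a script. Its argument "series" is a list of rows, each an object with "linear": the shift along the tool's x, y, z each as a share of 0.2 m, from -1 to 1, a list of three; "dr": the turn, a rotation vector about the tool's x, y, z each as a share of 360 degrees, from -1 to 1, a list of three. In form: [{"linear": [tx, ty, tz], "dr": [rx, ry, rz]}, ...]. A call has 1 to 10 rows; each row is the pose to reach, as a shift and turn from the pose commanded when the call began, along the tool's axes at that moment, turning the shorter way round; what a row does not reach only later rows make up. A row lasts 1/8 s, in which the tool goes at most 62.5 mm and 10.7 degrees, less where a joint would pass 70% of its speed; a pose out of reach is approached as far as the arm can. A call with a number of a shift or a turn outside -1 to 1 is refused whole. A call with a gripper value outside its range is refused whole. "gripper" is the gripper command: -1 is fully open, 1 is shut, values between are in proportion, set as the call begins (left out, the last holds). The fingers move at their own pace and stop on an object; "squeeze" is the grip in N (left out, the last holds). Time passes only in rows, so rows that repeat a pose let the fingers close. It gives the time, the measured TCP pose, the force and the opening at its end, in the units of the state.
- telemetry.get_state(): the state, without advancing time (a new reading comes with each control period).
- viewer.snapshot(name): name is "scene" or "top" or "wrist"; returns the picture (400x640x3 uint8, blue, green, red); there is no depth.
- viewer.camera_params(name): a dict with "K" (3x3 intrinsics, pixels), "xyz" and "rotation" of the camera in the world. Camera axes: x right, y up, looking along -z (the intrinsics and any distortion apply to the point x, -y, -z); pixel columns grow to the right and rows downward; lengths in mm; the calibration is good to about 2 mm. A picture is of the moment at which its call begins: read the wrist's pose just before it. camera_params takes no time and is no camera call; for the wrist camera it gives the pose at the moment of the call.
- job.hand_in(): hands the job in, once; it reports no verdict.
The state is a dict: "t": time; "joint_pos": joint angles; "joint_vel": joint speeds; "joint_torque": joint torques, N m; "position": TCP position; "ee_rot": TCP orientation; "force": force on the tool from outside, world axes, zero at the start; "moment": the same for the moment, N m; "grip_width": opening from 0.0 (shut) to 1.0 (fully open).
Only numpy, scipy, OpenCV 4.12 (cv2) and the standard library are available. Lean on these libraries where they do the work, as an engineer would, in place of code of your own. Each camera call takes 0.05 s, during which the arm holds its last target. There are 200 camera calls.

### The job

On the wafer-stretching wheel, tighten the three brass spoke nipples clockwise (seen from above), one after the other in clockwise order round the rim starting from the index tab: the first by one quarter turn, the second by two quarter turns, the third by one quarter turn. The spokes wind up with the nipple and spring back when you let go, so each pointer must stand on its tick after it is released, before you go on to the next nipple. Hold the soft brass lightly, do not lean on the rim, and leave the wafer and everything lying around alone.

Things in the scene. Friction and masses are not known exactly. Their poses are not given: they have to be found in the camera images.
- wheel: spoked wafer-stretching wheel, fixed flat: black bed 240 mm across, 12 mm high; aluminium rim on it, radius 78 to 112 mm, top 32 mm above the table. Origin: centre of underside; z up; x runs out through the index tab, a square lug 16 mm wide on the rim's outside, to radius 144 mm. Only the nipples and seats rise above the rim. More than 12 N on the wheel spoils it.
- wafer: thin amber wafer, 100 mm across, lying on the hub, top 29.5 mm above the table; origin at the centre of its underside. Must not be touched.
- place1 (a point): point on the rim top (32 mm above the table, 95 mm from the wheel's centre), 35 degrees clockwise (seen from above) from the index tab: the first nipple to turn. One of the seats a, b, c stands here; which one changes.
- place2 (a point): point on the rim top (32 mm above the table, 95 mm from the wheel's centre), 120 degrees clockwise of place 1: the second. One of the seats a, b, c stands here; which one changes.
- place3 (a point): point on the rim top (32 mm above the table, 95 mm from the wheel's centre), 120 degrees clockwise of place 2: the third and last. One of the seats a, b, c stands here; which one changes.
- seat_a: round steel collar fixed on the rim, 34 mm across, 6 mm high, four white ticks on top along its +x, +y, -x, -y axes; never moves; its yaw varies. Origin: centre of its underside, on the nipple's axis; z up. The pointer starts at the +x tick; one clockwise quarter turn brings it to the -y tick, two to the -x tick.
- pointer_a (a point): tip of the small pointer nose low on the brass nipple in the seat of the same letter, 18 mm from the nipple's axis, 10.5 mm above the seat's underside; its x axis points outward along the pointer, z up.
- nipple_a: upright brass paddle, 24 mm long (its x, the pointer's way), 10 mm across its two flats, 14 to 48 mm above the seat's underside; origin as the seat's. Turns without rising. Its spoke, a 0.5 N m/rad torsion spring, winds up first, then the thread slips at a steady 0.05 to 0.24 N m (differs, unknown); let go, it springs back by the wind-up (5 to 28 degrees). A squeeze over 50 N a finger mars it.
- seat_b: round steel collar fixed on the rim, 34 mm across, 6 mm high, four white ticks on top along its +x, +y, -x, -y axes; never moves; its yaw varies. Origin: centre of its underside, on the nipple's axis; z up. The pointer starts at the +x tick; one clockwise quarter turn brings it to the -y tick, two to the -x tick.
- pointer_b (a point): tip of the small pointer nose low on the brass nipple in the seat of the same letter, 18 mm from the nipple's axis, 10.5 mm above the seat's underside; its x axis points outward along the pointer, z up.
- nipple_b: upright brass paddle, 24 mm long (its x, the pointer's way), 10 mm across its two flats, 14 to 48 mm above the seat's underside; origin as the seat's. Turns without rising. Its spoke, a 0.5 N m/rad torsion spring, winds up first, then the thread slips at a steady 0.05 to 0.24 N m (differs, unknown); let go, it springs back by the wind-up (5 to 28 degrees). A squeeze over 50 N a finger mars it.
- seat_c: round steel collar fixed on the rim, 34 mm across, 6 mm high, four white ticks on top along its +x, +y, -x, -y axes; never moves; its yaw varies. Origin: centre of its underside, on the nipple's axis; z up. The pointer starts at the +x tick; one clockwise quarter turn brings it to the -y tick, two to the -x tick.
- pointer_c (a point): tip of the small pointer nose low on the brass nipple in the seat of the same letter, 18 mm from the nipple's axis, 10.5 mm above the seat's underside; its x axis points outward along the pointer, z up.
- nipple_c: upright brass paddle, 24 mm long (its x, the pointer's way), 10 mm across its two flats, 14 to 48 mm above the seat's underside; origin as the seat's. Turns without rising. Its spoke, a 0.5 N m/rad torsion spring, winds up first, then the thread slips at a steady 0.05 to 0.24 N m (differs, unknown); let go, it springs back by the wind-up (5 to 28 degrees). A squeeze over 50 N a finger mars it.
- dish: bystander, leave it where it lies: white dish, 84 mm across, 16 mm high, loose on the table; origin at the centre of its underside.
- spare: bystander, leave it where it lies: spare brass paddle, 34 x 10 x 24 mm, not fitted, loose on the table; origin at the centre of its underside.
- loupe: bystander, leave it where it lies: black loupe, 42 mm across, 28 mm high, loose on the table; origin at the centre of its underside.
- tweezers: bystander, leave it where it lies: steel tweezers, 110 mm long, 7 mm high, loose on the table; origin at the centre of its underside.
- puck: bystander, leave it where it lies: steel puck, 44 mm across, 20 mm high, loose on the table; origin at the centre of its underside.
- solvent: bystander, leave it where it lies: closed white bottle, 60 mm across, 150 mm tall, loose on the table; origin at the centre of its underside.
- driver: bystander, leave it where it lies: screwdriver, loose on the table; origin at the centre of its underside.

How it is judged (in metres and radians):
On the way, in this order (a step that is already met when the one before it is completed fails the run):
1. the nipple at place 1, let go, stands one quarter turn on; the other two have not been turned (((horizontal distance between seat_a and place1 below 0.03 m and y of pointer_a in the frame of seat_a below -0.0178248 m and contact force between anything else and seat_a below 0.3 N) or (horizontal distance between seat_b and place1 below 0.03 m and y of pointer_b in the frame of seat_b below -0.0178248 m and contact force between anything else and seat_b below 0.3 N) or (horizontal distance between seat_c and place1 below 0.03 m and y of pointer_c in the frame of seat_c below -0.0178248 m and contact force between anything else and seat_c below 0.3 N)) and ((horizontal distance between seat_a and place2 below 0.03 m and x of pointer_a in the frame of seat_a above 0.0178248 m and contact force between anything else and seat_a below 0.3 N) or (horizontal distance between seat_b and place2 below 0.03 m and x of pointer_b in the frame of seat_b above 0.0178248 m and contact force between anything else and seat_b below 0.3 N) or (horizontal distance between seat_c and place2 below 0.03 m and x of pointer_c in the frame of seat_c above 0.0178248 m and contact force between anything else and seat_c below 0.3 N)) and ((horizontal distance between seat_a and place3 below 0.03 m and x of pointer_a in the frame of seat_a above 0.0178248 m and contact force between anything else and seat_a below 0.3 N) or (horizontal distance between seat_b and place3 below 0.03 m and x of pointer_b in the frame of seat_b above 0.0178248 m and contact force between anything else and seat_b below 0.3 N) or (horizontal distance between seat_c and place3 below 0.03 m and x of pointer_c in the frame of seat_c above 0.0178248 m and contact force between anything else and seat_c below 0.3 N))), for 0.2 s.
2. the nipple at place 2, let go, stands two quarter turns on; that at place 1 one, that at place 3 still none (((horizontal distance between seat_a and place1 below 0.03 m and y of pointer_a in the frame of seat_a below -0.0178248 m and contact force between anything else and seat_a below 0.3 N) or (horizontal distance between seat_b and place1 below 0.03 m and y of pointer_b in the frame of seat_b below -0.0178248 m and contact force between anything else and seat_b below 0.3 N) or (horizontal distance between seat_c and place1 below 0.03 m and y of pointer_c in the frame of seat_c below -0.0178248 m and contact force between anything else and seat_c below 0.3 N)) and ((horizontal distance between seat_a and place2 below 0.03 m and x of pointer_a in the frame of seat_a below -0.0178248 m and contact force between anything else and seat_a below 0.3 N) or (horizontal distance between seat_b and place2 below 0.03 m and x of pointer_b in the frame of seat_b below -0.0178248 m and contact force between anything else and seat_b below 0.3 N) or (horizontal distance between seat_c and place2 below 0.03 m and x of pointer_c in the frame of seat_c below -0.0178248 m and contact force between anything else and seat_c below 0.3 N)) and ((horizontal distance between seat_a and place3 below 0.03 m and x of pointer_a in the frame of seat_a above 0.0178248 m and contact force between anything else and seat_a below 0.3 N) or (horizontal distance between seat_b and place3 below 0.03 m and x of pointer_b in the frame of seat_b above 0.0178248 m and contact force between anything else and seat_b below 0.3 N) or (horizontal distance between seat_c and place3 below 0.03 m and x of pointer_c in the frame of seat_c above 0.0178248 m and contact force between anything else and seat_c below 0.3 N))), for 0.2 s.
3. the nipple at place 3, let go, stands one quarter turn on; the others as before (((horizontal distance between seat_a and place1 below 0.03 m and y of pointer_a in the frame of seat_a below -0.0178248 m and contact force between anything else and seat_a below 0.3 N) or (horizontal distance between seat_b and place1 below 0.03 m and y of pointer_b in the frame of seat_b below -0.0178248 m and contact force between anything else and seat_b below 0.3 N) or (horizontal distance between seat_c and place1 below 0.03 m and y of pointer_c in the frame of seat_c below -0.0178248 m and contact force between anything else and seat_c below 0.3 N)) and ((horizontal distance between seat_a and place2 below 0.03 m and x of pointer_a in the frame of seat_a below -0.0178248 m and contact force between anything else and seat_a below 0.3 N) or (horizontal distance between seat_b and place2 below 0.03 m and x of pointer_b in the frame of seat_b below -0.0178248 m and contact force between anything else and seat_b below 0.3 N) or (horizontal distance between seat_c and place2 below 0.03 m and x of pointer_c in the frame of seat_c below -0.0178248 m and contact force between anything else and seat_c below 0.3 N)) and ((horizontal distance between seat_a and place3 below 0.03 m and y of pointer_a in the frame of seat_a below -0.0178248 m and contact force between anything else and seat_a below 0.3 N) or (horizontal distance between seat_b and place3 below 0.03 m and y of pointer_b in the frame of seat_b below -0.0178248 m and contact force between anything else and seat_b below 0.3 N) or (horizontal distance between seat_c and place3 below 0.03 m and y of pointer_c in the frame of seat_c below -0.0178248 m and contact force between anything else and seat_c below 0.3 N))), for 0.2 s.
At the end, for the whole second after the job is handed in: With nothing touching the nipples, the pointers at places 1, 2 and 3 stand one, two and one quarter turns clockwise of their start, each within 8 degrees (all of step 3).
It fails at once if a nipple is turned anticlockwise past its start by more than about 45 degrees, or run on as far past two quarter turns (y of pointer_a in the frame of seat_a above 0.0127 m or y of pointer_b in the frame of seat_b above 0.0127 m or y of pointer_c in the frame of seat_c above 0.0127 m).
It fails at once if a nipple is squeezed with more than 50 N a finger (100 N over both) (contact force between the fingers and seat_a above 100 N or contact force between the fingers and seat_b above 100 N or contact force between the fingers and seat_c above 100 N).
It fails at once if the wheel is leaned on with more than 12 N (contact force between anything else and wheel above 12 N).
It fails at once if the wafer is touched (contact force between anything else and wafer above 0.5 N).
It fails at once if something lying around is moved by more than 20 mm (distance of any of dish, spare, loupe, tweezers, puck, solvent, driver from where it was at the start of the episode above 0.02 m).
It also fails if it takes over 72 s, if anything falls off the work surface, if the arm or the gripper's body presses on something with over 40 N, if the wrist force passes 120 N, or if a joint passes its speed limit or range.

## Working session

There is one attempt and no reset: what is moved stays moved. The work goes in short steps, Python scripts to look and compute and a tool call to move; the robot and the scene stay as the last step left them, time stands still between calls to the robot, and variables do not carry over. Pictures are saved under pics/ and viewed, about 8 in all and at most 12, crops included, and the job is handed in when it is done.

Besides the shell and the picture viewer there is one more tool, called as name(argument=value, ...), one argument or row to a line, values as JSON. step_arm: Moves the arm, as the interface text tells. Shift numbers are shares of 0.2 m and turn numbers shares of 360 degrees, none past 1 either way. Its arguments: {"type":"object","properties":{"series":{"type":"array"},"gripper":{"type":"number"},"squeeze":{"type":"number"}},"required":["series"]}

```bash
ls; mkdir -p pics; python3 - <<'E'
from station import telemetry, viewer
import cv2
s=telemetry.get_state(); print({k:s[k] for k in ('t','position','ee_rot','force','grip_width')})
for n in('top','scene'):
    cv2.imwrite(f'pics/{n}0.png',viewer.snapshot(n)); print(n,viewer.camera_params(n))
E
```

```text
pics
{'t': 0.0, 'position': array([181.27099169, 623.59612701, 230.31528505]), 'ee_rot': array([[-9.60269636e-01,  2.79073617e-01, -3.78680239e-04],
       [ 2.79073838e-01,  9.60267942e-01, -1.80901838e-03],
       [-1.41214810e-04, -1.84282517e-03, -9.99998292e-01]]), 'force': array([-0.19309159,  0.17290415,  0.16905441]), 'grip_width': 1.0028118241839339}
top {'K': array([[517.55627995,   0.        , 324.41953578],
       [  0.        , 517.55627995, 200.16002052],
       [  0.        ,   0.        ,   1.        ]]), 'xyz': array([ 375.23973525,    8.93308467, 1577.83496673]), 'rotation': array([[ 0.00751817,  0.99245788, -0.12235532],
       [-0.99997096,  0.00730914, -0.00215715],
       [-0.00124657,  0.12236799,  0.99248402]])}
scene {'K': array([[426.50872389,   0.        , 322.55646766],
       [  0.        , 426.50872389, 204.59431927],
       [  0.        ,   0.        ,   1.        ]]), 'xyz': array([1225.81429338,  419.56061439,  892.40507327]), 'rotation': array([[-0.52785859, -0.62028243,  0.58018533],
       [ 0.84923218, -0.39594626,  0.34932974],
       [ 0.01303912,  0.67710876,  0.73576743]])}
```

View pics/top0.png

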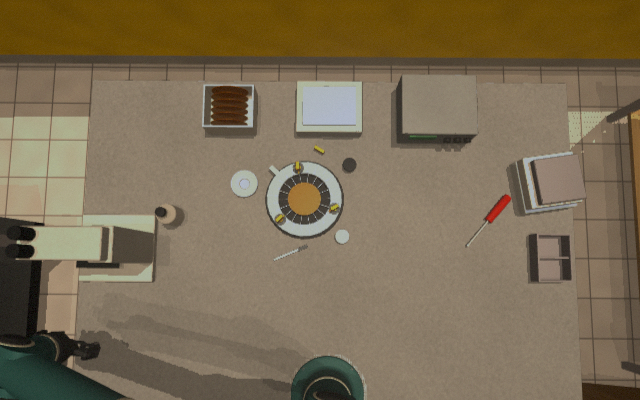

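The top view shows the wheel centre at about (304,199), the tab at (275,170), and the nipples at (298,167), (334,208) and (280,219). Clockwise from the tab, those are places 1, 2 and 3.

```bash
cat > h.py <<'E'
from station import telemetry, viewer, job
import numpy as np, cv2
def ray(cam,px,z):
    d=np.linalg.inv(cam['K'])@[px[0],px[1],1]; d=cam['rotation']@(d*[1,-1,-1])
    return cam['xyz']+d*(z-cam['xyz'][2])/d[2]
def proj(cam,p):
    q=cam['rotation'].T@(np.asarray(p)-cam['xyz'])*[1,-1,-1]; q=cam['K']@q; return q[:2]/q[2]
E
python3 - <<'E'
from h import *
c=viewer.camera_params('top'); np.set_printoptions(precision=3,suppress=True)
for n,p,z in[('ctr',(304,199),30),('tab',(275,170),30),('n1',(298,167),70),('n2',(334,208),70),('n3',(280,219),70)]: print(n,ray(c,p,z))
s=telemetry.get_state();w=viewer.camera_params('wrist')
R=s['ee_rot'];print(w['K'],R.T@(w['xyz']-s['position']),R.T@w['rotation'])
E
```

```text
ctr [569.13   73.873  30.   ]
tab [657.196 162.999  30.   ]
n1 [659.414  91.127  70.   ]
n2 [538.192 -16.033  70.   ]
n3 [504.695 141.612  70.   ]
[[288.597   0.    318.627]
 [  0.    288.597 199.469]
 [  0.      0.      1.   ]] [  79.384    0.443 -143.258] [[-0.     0.95   0.311]
 [ 1.     0.     0.   ]
 [ 0.     0.311 -0.95 ]]
```

step_arm(
  series=[
    {"linear": [-0.29, -0.23, 0], "dr": [0, 0, 0]},
    {"linear": [-0.58, -0.46, 0], "dr": [0, 0, 0]},
    {"linear": [-0.88, -0.7, 0], "dr": [0, 0, 0]},
    {"linear": [-0.88, -0.7, 0], "dr": [0, 0, 0]},
  ],
)

```text
t: 0.6
position: [313.3, 437.4, 231.1]
ee_rot: [[-0.959, 0.282, 0.0], [0.282, 0.959, -0.001], [-0.001, -0.001, -1.0]]
force: [1.0, 0.9, 0.2]
grip_width: 1.003
```

step_arm(
  series=[
    {"linear": [-0.29, -0.23, 0], "dr": [0, 0, 0]},
    {"linear": [-0.58, -0.46, 0], "dr": [0, 0, 0]},
    {"linear": [-0.88, -0.7, 0], "dr": [0, 0, 0]},
    {"linear": [-0.88, -0.7, 0], "dr": [0, 0, 0]},
  ],
)

```text
t: 1.1
position: [442.8, 253.7, 231.2]
ee_rot: [[-0.959, 0.283, 0.0], [0.283, 0.959, -0.001], [-0.0, -0.001, -1.0]]
force: [-0.1, 0.2, -0.7]
grip_width: 1.0
```

step_arm(
  series=[
    {"linear": [-0.29, -0.23, 0], "dr": [0, 0, 0]},
    {"linear": [-0.58, -0.46, 0], "dr": [0, 0, 0]},
    {"linear": [-0.75, -0.7, 0], "dr": [0, 0, 0]},
    {"linear": [-0.75, -0.7, 0], "dr": [0, 0, 0]},
    {"linear": [-0.75, -0.7, 0], "dr": [0, 0, 0]},
  ],
)

```text
t: 1.72
position: [546.4, 79.0, 230.9]
ee_rot: [[-0.959, 0.283, -0.001], [0.283, 0.959, -0.001], [0.0, -0.001, -1.0]]
force: [-0.5, -0.1, 0.6]
grip_width: 1.0
```

```bash
python3 - <<'E'
from h import *
import pickle
s=telemetry.get_state();w=viewer.camera_params('wrist');im=viewer.snapshot('wrist')
pickle.dump((s,w,im),open('w1.pkl','wb'));cv2.imwrite('pics/w1.png',im)
print(s['t'],s['position'],s['ee_rot'],s['joint_pos'],s['joint_vel'])
E
```

```text
1.725 [546.3974031   78.95147057 230.92955976] [[-9.59229099e-01  2.82629117e-01 -5.64075387e-04]
 [ 2.82629438e-01  9.59228978e-01 -6.06423649e-04]
 [ 3.69684477e-04 -7.41123520e-04 -9.99999657e-01]] [-0.43885319  0.3035502   0.28516716  1.86145758 -0.10007424  0.99110556
  1.17319076] [-0.04069239 -0.00641774 -0.04657275  0.00886189 -0.00861145  0.00065586
 -0.01347951]
```

View pics/w1.png

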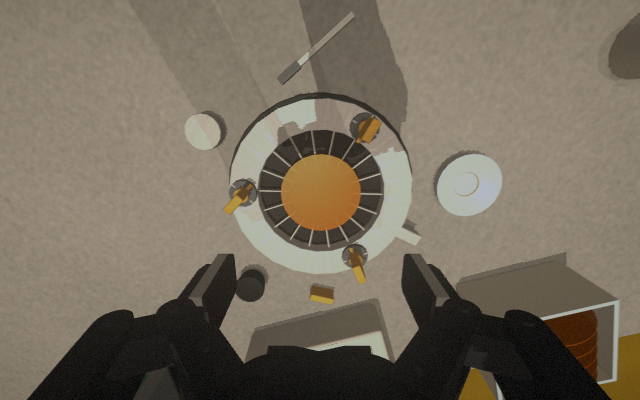

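The wrist view shows the wafer at (321,192), nipple 1 at (355,258), nipple 2 at (242,193), nipple 3 at (365,128) and the tab at (408,236). Next I'll fit the centre from the wafer and enlarge the nipples.

```bash
python3 - <<'E'
from h import *
import pickle
np.set_printoptions(precision=2,suppress=True)
s,w,im=pickle.load(open('w1.pkl','rb'))
hsv=cv2.cvtColor(im,cv2.COLOR_BGR2HSV)
m=cv2.inRange(hsv,(8,110,60),(28,255,255))
n,l,st,ce=cv2.connectedComponentsWithStats(m)
for i in range(1,n):
    if st[i,4]>60: print(st[i],ce[i])
i=[i for i in range(1,n) if abs(ce[i]-[321,192]).max()<8 and st[i,4]>2000][0]
pts=np.argwhere(l==i)[:,::-1]
P=np.array([ray(w,p,29.5)[:2] for p in pts]).astype(np.float32)
c,r=cv2.minEnclosingCircle(P); print('wafer',c,r,P.mean(0))
c=P.mean(0)
t=ray(w,(408,236),32)[:2]-c; a=np.arctan2(t[1],t[0]); print('tab',np.linalg.norm(t),np.degrees(a))
for k in range(3):
    b=a-np.radians(35+120*k); print('pl',k+1,c+95*np.array([np.cos(b),np.sin(b)]), proj(w,[*(c+95*np.array([np.cos(b),np.sin(b)])),38]))
out=[cv2.resize(im[y-32:y+32,x-21:x+21],None,fx=6,fy=6,interpolation=cv2.INTER_CUBIC) for x,y in((355,262),(240,197),(365,126))]
cv2.imwrite('pics/crop1.png',np.hstack(out))
E
```

```text
[356 117  25  27 428] [367.47 129.42]
[ 280  154   82   77 4898] [320.48 191.9 ]
[223 184  30  31 366] [237.64 198.7 ]
[349 247  17  37 354] [356.73 265.33]
[310 286  24  19 338] [321.47 294.76]
[ 544  310   54   72 1913] [578.58 336.74]
[ 599  333   41   67 1661] [626.06 370.37]
[458 368  39  32 724] [475.8  387.41]
wafer (571.8494873046875, 74.12608337402344) 50.645286560058594 [570.19  74.58]
tab 128.1354795432928 46.38630441078359
pl 1 [663.32  93.34] [354.25 255.7 ]
pl 2 [539.86 -15.45] [242.38 191.46]
pl 3 [507.38 145.86] [365.36 126.43]
```

View pics/crop1.png

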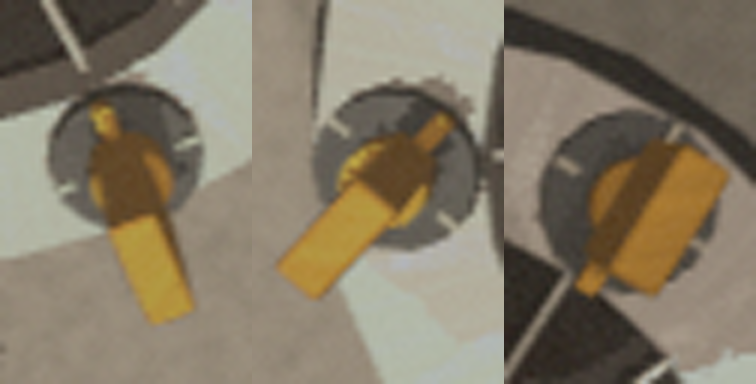

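The crops show each pointer nose at its start tick: nipple 1 at crop (98,110), nipple 2 at (447,117) and nipple 3 at (587,290). The lit top faces are also clear.

```bash
python3 - <<'E'
from h import *
import pickle
np.set_printoptions(precision=1,suppress=True)
s,w,im=pickle.load(open('w1.pkl','rb'))
O=[(334,230),(219,165),(344,94)]
tip=[(98,110),(195,117),(83,290)]
top=[[(112,230),(157,215),(192,310),(152,325)],[(105,183),(143,212),(66,300),(26,268)],[(178,145),(224,172),(151,295),(106,278)]]
tk=[[(66,189),(186,142)],[(88,130),(197,220)],[(63,165),(195,244)]]
C=np.array([[663.32,93.34],[539.86,-15.45],[507.38,145.86]])
tx=s['ee_rot'][:2,0];ty=s['ee_rot'][:2,1]
f=lambda k,p,z:ray(w,np.array(O[k])+(np.array(p)-2.5)/6,z)[:2]
ang=lambda v:np.degrees(np.arctan2(v[1],v[0]))
for k in range(3):
    T=np.array([f(k,p,80) for p in top[k]]); c=T.mean(0); t=f(k,tip[k],42.5)
    r=cv2.minAreaRect(T.astype(np.float32))
    K=[f(k,p,38) for p in tk[k]]
    d=(T[2:].mean(0)-T[:2].mean(0)) 
    print(k+1,'topc',c,'place',C[k],'rect',r[1],'long axis',ang(d),'ptr',t,np.linalg.norm(t-c),ang(t-c),ang(t-C[k]),'tickline',ang(K[1]-K[0]),'tickmid',(K[0]+K[1])/2)
print('tool x ang',ang(tx),'y',ang(ty))
E
```

```text
1 topc [665.1  93.8] place [663.3  93.3] rect (23.101646423339844, 9.187864303588867) long axis 4.719943544130065 ptr [648.3  90.9] 17.010630022143253 -170.2501303028622 -170.71493870784775 tickline 97.75242332203212 tickmid [665.5  93.2]
2 topc [542.3 -16.2] place [539.9 -15.4] rect (9.07950210571289, 22.828548431396484) long axis -59.789663474728265 ptr [533.3  -0.6] 17.97968843838779 119.91085357813643 113.9038970345106 tickline 30.68881757187205 tickmid [542.7 -16.5]
3 topc [508.5 144.7] place [507.4 145.9] rect (8.897555351257324, 24.007808685302734) long axis -44.08664369298404 ptr [521.  132.6] 17.422524576841923 -44.10499871798894 -44.270275809503076 tickline 44.06556351335218 tickmid [508.7 145.3]
tool x ang 163.5827981794865 y 73.5828138774962
```

step_arm(
  series=[
    {"linear": [-0.27, 0.12, 0.1], "dr": [0, 0, -0.029]},
    {"linear": [-0.549, 0.238, 0.3], "dr": [0, 0, -0.058]},
    {"linear": [-0.549, 0.238, 0.55], "dr": [0, 0, -0.0664]},
    {"linear": [-0.549, 0.238, 0.6], "dr": [0, 0, -0.0664]},
    {"linear": [-0.549, 0.238, 0.6], "dr": [0, 0, -0.0664]},
    {"linear": [-0.549, 0.238, 0.6], "dr": [0, 0, -0.0664]},
  ],
  gripper=-0.2,
  squeeze=30,
)

```text
t: 2.52
position: [665.9, 96.7, 114.1]
ee_rot: [[-0.991, -0.134, 0.004], [-0.134, 0.991, 0.001], [-0.004, 0.0, -1.0]]
force: [-0.1, -0.6, 0.5]
grip_width: 0.598
```

```bash
cat > look.py <<'E'
import sys
from h import *
s=telemetry.get_state();w=viewer.camera_params('wrist');im=viewer.snapshot('wrist')
np.set_printoptions(precision=2,suppress=True)
R=s['ee_rot'];print(s['t'],s['position'],'yaw',np.degrees(np.arctan2(R[1,0],R[0,0])),'J',s['joint_pos'],'F',s['force'],'M',s['moment'],'gw',s['grip_width'])
cx,cy=map(float,sys.argv[2:4]);r=int(sys.argv[4]) if len(sys.argv)>4 else 60
u,v=proj(w,[cx,cy,50]).astype(int);print('px',u,v)
x0,y0=max(u-r,0),max(v-r,0);c=im[y0:v+r,x0:u+r]
f=480//max(c.shape[:2]);print('crop origin',x0,y0,'scale',f)
cv2.imwrite(f'pics/{sys.argv[1]}.png',cv2.resize(c,None,fx=f,fy=f,interpolation=cv2.INTER_CUBIC))
import pickle;pickle.dump((s,w,im,(x0,y0,f)),open(sys.argv[1]+'.pkl','wb'))
E
python3 look.py a1 665.1 93.6
```

```text
2.525 [665.93  96.68 114.12] yaw -172.28286550673775 J [-0.32  0.63  0.18  1.64 -0.14  0.88  1.62] F [-0.13 -0.61  0.47] M [ 0.04 -0.01 -0.01] gw 0.5983133517774823
px 314 211
crop origin 254 151 scale 4
```

View pics/a1.png

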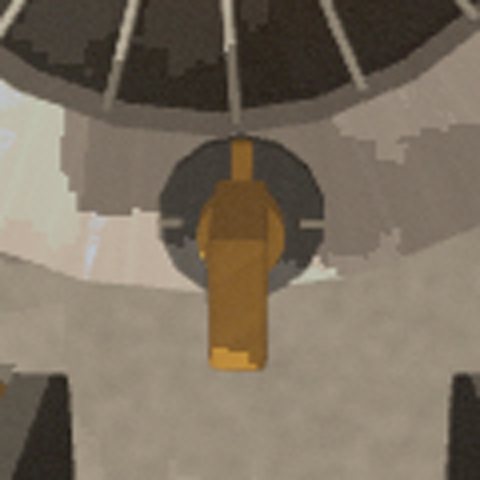

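The nipple is square to the jaws, with the pointer at crop column 240 and the jaw mid-line at about 259. That puts the tool 3 mm off in y, which agrees with the telemetry, so I'll correct it, descend and grip.

step_arm(
  series=[
    {"linear": [0.004, -0.015, 0.0], "dr": [0, 0, 0]},
    {"linear": [0.004, -0.015, 0.15], "dr": [0, 0, 0]},
    {"linear": [0.004, -0.015, 0.29], "dr": [0, 0, 0]},
    {"linear": [0.004, -0.015, 0.29], "dr": [0, 0, 0]},
    {"linear": [0.004, -0.015, 0.29], "dr": [0, 0, 0]},
  ],
)

```text
t: 3.2
position: [665.6, 92.6, 54.8]
ee_rot: [[-0.991, -0.134, 0.002], [-0.134, 0.991, 0.0], [-0.002, 0.0, -1.0]]
force: [0.2, -0.2, 0.4]
grip_width: 0.6
```

step_arm(
  series=[
    {"linear": [0, 0, 0], "dr": [0, 0, 0]},
    {"linear": [0, 0, 0], "dr": [0, 0, 0]},
    {"linear": [0, 0, 0], "dr": [0, 0, 0]},
    {"linear": [0, 0, 0], "dr": [0, 0, 0]},
    {"linear": [0, 0, 0], "dr": [0, 0, 0]},
    {"linear": [0, 0, 0], "dr": [0, 0, 0]},
  ],
  gripper=1,
  squeeze=30,
)

```text
t: 3.95
position: [665.1, 92.8, 54.3]
ee_rot: [[-0.991, -0.134, 0.001], [-0.134, 0.991, 0.0], [-0.001, 0.0, -1.0]]
force: [-1.4, -0.6, 5.4]
grip_width: 0.106
```

```bash
cat > st.py <<'E'
from h import *
np.set_printoptions(precision=3,suppress=True)
s=telemetry.get_state();R=s['ee_rot'];print(s['t'],s['position'],'yaw',np.degrees(np.arctan2(R[1,0],R[0,0])),'J',s['joint_pos'],'F',s['force'],'M',s['moment'],'gw',s['grip_width'])
E
python3 st.py
```

```text
3.95 [665.138  92.813  54.28 ] yaw -172.30446741381988 J [-0.307  0.707  0.17   1.664 -0.156  0.782  1.638] F [-1.425 -0.58   5.36 ] M [-0.022  0.248  0.008] gw 0.10640163864791814
```

Gripped: the opening reads 9 mm against the 10 mm paddle. Now turning clockwise 90°, then checking the moment.

step_arm(
  series=[
    {"linear": [0, 0, 0], "dr": [0, 0, 0.028]},
    {"linear": [0, 0, 0], "dr": [0, 0, 0.056]},
    {"linear": [0, 0, 0], "dr": [0, 0, 0.084]},
    {"linear": [0, 0, 0], "dr": [0, 0, 0.112]},
    {"linear": [0, 0, 0], "dr": [0, 0, 0.14]},
    {"linear": [0, 0, 0], "dr": [0, 0, 0.168]},
    {"linear": [0, 0, 0], "dr": [0, 0, 0.196]},
    {"linear": [0, 0, 0], "dr": [0, 0, 0.224]},
    {"linear": [0, 0, 0], "dr": [0, 0, 0.25]},
    {"linear": [0, 0, 0], "dr": [0, 0, 0.25]},
  ],
)

```text
t: 5.2
position: [664.5, 91.9, 54.3]
ee_rot: [[-0.133, 0.991, -0.0], [0.991, 0.133, -0.001], [-0.001, -0.001, -1.0]]
force: [-3.5, -1.8, 7.7]
grip_width: 0.115
```

step_arm(
  series=[
    {"linear": [0, 0, 0], "dr": [0, 0, 0]},
    {"linear": [0, 0, 0], "dr": [0, 0, 0]},
  ],
)

```text
t: 5.45
position: [664.5, 91.8, 54.3]
ee_rot: [[-0.134, 0.991, -0.0], [0.991, 0.134, -0.001], [-0.001, -0.0, -1.0]]
force: [-2.9, -1.7, 8.3]
grip_width: 0.112
```

```bash
python3 st.py
```

```text
5.45 [664.481  91.843  54.281] yaw 97.72756321738427 J [-0.573  0.768  0.562  1.684 -0.518  0.843  0.35 ] F [-2.936 -1.698  8.32 ] M [-0.444  0.745  0.152] gw 0.11158542337057102
```

The moment about z is 0.152 N m, which means a wind-up of about 17°. I'll turn that much further and release.

step_arm(
  series=[
    {"linear": [0, 0, 0], "dr": [0, 0, 0.025]},
    {"linear": [0, 0, 0], "dr": [0, 0, 0.047]},
    {"linear": [0, 0, 0], "dr": [0, 0, 0.047]},
    {"linear": [0, 0, 0], "dr": [0, 0, 0.047]},
  ],
)

```text
t: 5.95
position: [664.2, 91.9, 54.3]
ee_rot: [[0.16, 0.987, -0.001], [0.987, -0.16, -0.001], [-0.001, -0.001, -1.0]]
force: [-3.7, -2.2, 8.5]
grip_width: 0.11
```

```bash
python3 st.py
```

```text
5.95 [664.234  91.865  54.251] yaw 80.81248893516936 J [-0.618  0.789  0.633  1.688 -0.584  0.863  0.105] F [-3.658 -2.188  8.473] M [-0.425  0.872  0.216] gw 0.11040046143104126
```

step_arm(
  series=[
    {"linear": [0, 0, 0], "dr": [0, 0, 0]},
    {"linear": [0, 0, 0], "dr": [0, 0, 0]},
    {"linear": [0, 0, 0], "dr": [0, 0, 0]},
    {"linear": [0, 0, 0], "dr": [0, 0, 0]},
    {"linear": [0, 0, -0.15], "dr": [0, 0, 0]},
    {"linear": [0, 0, -0.3], "dr": [0, 0, 0]},
    {"linear": [0, 0, -0.3], "dr": [0, 0, 0]},
    {"linear": [0, 0, -0.3], "dr": [0, 0, 0]},
  ],
  gripper=-0.2,
)

```text
t: 6.95
position: [664.1, 93.0, 112.7]
ee_rot: [[0.16, 0.987, -0.001], [0.987, -0.16, 0.0], [0.0, -0.001, -1.0]]
force: [-0.5, 0.3, -1.2]
grip_width: 0.601
```

```bash
python3 look.py b1 665.1 93.6
```

```text
6.95 [664.11  92.97 112.7 ] yaw 80.7872833442507 J [-0.65  0.72  0.68  1.67 -0.53  0.95  0.07] F [-0.47  0.31 -1.15] M [-0.01 -0.01  0.04] gw 0.6005270664028541
px 319 214
crop origin 259 154 scale 4
```

View pics/b1.png

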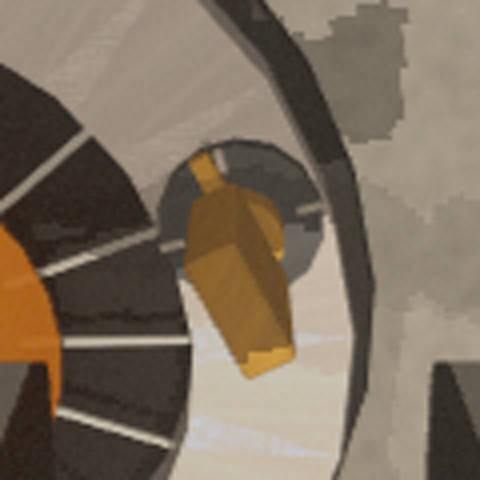

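The pointer tip is at crop (203,158), anticlockwise of the target tick at (222,160). It is several degrees short, so I'll measure it.

```bash
cat > ang.py <<'E'
# usage: ang.py name tipx tipy tickx ticky ... sidetick1 sidetick2 topcorners
import sys,pickle
from h import *
s,w,im,(x0,y0,f)=pickle.load(open(sys.argv[1]+'.pkl','rb'))
v=np.array(list(map(float,sys.argv[2:]))).reshape(-1,2)
g=lambda p,z:ray(w,np.array([x0,y0])+(p-(f-1)/2)/f,z)[:2]
a=lambda d:round(float(np.degrees(np.arctan2(d[1],d[0]))),1)
t=g(v[0],42.5);k=[g(p,38) for p in v[1:4]];c=(k[1]+k[2])/2
T=[g(p,80) for p in v[4:8]];c2=sum(T)/4
print('ctr ticks',c,'top',c2,'tip ang',a(t-c),a(t-c2),'tick ang',a(k[0]-c),'tickline',a(k[2]-k[1]),'top long',a(sum(T[2:])-sum(T[:2])),'r',np.linalg.norm(t-c))
E
python3 ang.py b1 203 158 221 160 172 246 311 209 188 265 235 245 294 350 248 378
```

```text
ctr ticks [664.66125302  92.3807685 ] top [664.8505616   93.21202508] tip ang 105.5 106.9 tick ang 96.4 tickline 6.6 top long -72.6 r 17.6041119121855
```

It stands at about 106.8° against a tick at 97°, so it is 10° short. Wind-up is therefore about 26°, matching the later moment reading of 0.216 N m. I'll regrip at yaw 107 and turn to yaw 71.

step_arm(
  series=[
    {"linear": [0, 0.003, 0], "dr": [0, 0, -0.028]},
    {"linear": [0, 0.003, 0], "dr": [0, 0, -0.056]},
    {"linear": [0, 0.003, 0], "dr": [0, 0, -0.073]},
    {"linear": [0, 0.003, 0.0], "dr": [0, 0, -0.073]},
    {"linear": [0, 0.003, 0.15], "dr": [0, 0, -0.073]},
    {"linear": [0, 0.003, 0.29], "dr": [0, 0, -0.073]},
    {"linear": [0, 0.003, 0.29], "dr": [0, 0, -0.073]},
    {"linear": [0, 0.003, 0.29], "dr": [0, 0, -0.073]},
  ],
)

```text
t: 8.0
position: [665.6, 92.5, 55.9]
ee_rot: [[-0.292, 0.956, 0.001], [0.956, 0.292, -0.0], [-0.001, 0.001, -1.0]]
force: [0.3, 0.3, 0.6]
grip_width: 0.6
```

step_arm(
  series=[
    {"linear": [0, 0, 0], "dr": [0, 0, 0]},
    {"linear": [0, 0, 0], "dr": [0, 0, 0]},
    {"linear": [0, 0, 0], "dr": [0, 0, 0]},
    {"linear": [0, 0, 0], "dr": [0, 0, 0]},
    {"linear": [0, 0, 0], "dr": [0, 0, 0]},
    {"linear": [0, 0, 0], "dr": [0, 0, 0]},
  ],
  gripper=1,
  squeeze=30,
)

```text
t: 8.75
position: [664.6, 92.5, 56.4]
ee_rot: [[-0.293, 0.956, -0.001], [0.956, 0.293, 0.001], [0.001, -0.001, -1.0]]
force: [-4.3, -0.0, 6.5]
grip_width: 0.108
```

```bash
python3 st.py
```

```text
8.75 [664.601  92.491  56.369] yaw 107.04634392457623 J [-0.552  0.757  0.53   1.681 -0.487  0.839  0.488] F [-4.272 -0.001  6.519] M [-0.104  0.872  0.042] gw 0.10843654678397299
```

Turning 36° (0.1 share).

step_arm(
  series=[
    {"linear": [0, 0, 0], "dr": [0, 0, 0.028]},
    {"linear": [0, 0, 0], "dr": [0, 0, 0.056]},
    {"linear": [0, 0, 0], "dr": [0, 0, 0.084]},
    {"linear": [0, 0, 0], "dr": [0, 0, 0.1]},
    {"linear": [0, 0, 0], "dr": [0, 0, 0.1]},
    {"linear": [0, 0, 0], "dr": [0, 0, 0.1]},
    {"linear": [0, 0, 0], "dr": [0, 0, 0.1]},
  ],
)

```text
t: 9.62
position: [664.5, 92.4, 56.3]
ee_rot: [[0.324, 0.946, -0.002], [0.946, -0.324, 0.0], [-0.0, -0.002, -1.0]]
force: [-4.1, -0.8, 6.3]
grip_width: 0.111
```

```bash
python3 st.py
```

```text
9.625 [664.462  92.395  56.334] yaw 71.09886847190882 J [-0.648  0.802  0.681  1.688 -0.626  0.883 -0.034] F [-4.143 -0.756  6.282] M [-0.223  0.998  0.244] gw 0.11078342471778556
```

step_arm(
  series=[
    {"linear": [0, 0, 0], "dr": [0, 0, 0]},
    {"linear": [0, 0, 0], "dr": [0, 0, 0]},
    {"linear": [0, 0, 0], "dr": [0, 0, 0]},
    {"linear": [0, 0, 0], "dr": [0, 0, 0]},
    {"linear": [0, 0, -0.15], "dr": [0, 0, 0]},
    {"linear": [0, 0, -0.3], "dr": [0, 0, 0]},
    {"linear": [0, 0, -0.3], "dr": [0, 0, 0]},
    {"linear": [0, 0, -0.3], "dr": [0, 0, 0]},
  ],
  gripper=-0.2,
)

```text
t: 10.62
position: [664.7, 92.9, 114.7]
ee_rot: [[0.325, 0.946, -0.001], [0.946, -0.325, 0.0], [-0.0, -0.001, -1.0]]
force: [0.1, 0.4, 0.4]
grip_width: 0.599
```

```bash
python3 look.py c1 665.1 93.6
```

```text
10.625 [664.75  92.87 114.72] yaw 71.06460359238788 J [-0.68  0.73  0.73  1.67 -0.57  0.97 -0.07] F [0.09 0.42 0.41] M [ 0.04  0.05 -0.01] gw 0.5991255419795198
px 318 213
crop origin 258 153 scale 4
```

View pics/c1.png

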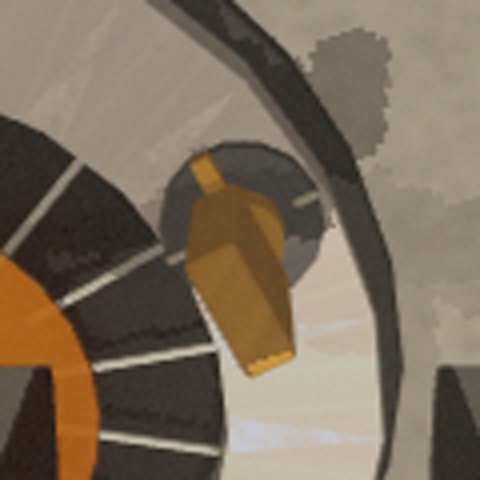

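The pointer at crop (203,158) now covers the tick. I'll check the number and the start pose for nipple 2.

```bash
python3 ang.py c1 204 158 204 158 178 258 306 199 188 265 235 245 294 350 248 376; python3 -c "
import numpy as np
y=np.radians(71.06);d=np.array([542.3-664.75,-16.2-92.87]);print(d@[np.cos(y),np.sin(y)]/200,d@[np.sin(y),-np.cos(y)]/200,np.hypot(*d))"
```

```text
ctr ticks [664.40333693  92.41083715] top [664.8115374   93.21916592] tip ang 95.1 96.7 tick ang 97.5 tickline 7.2 top long -82.2 r 17.86584643949298
-0.7145469781580757 -0.40209364705894424 163.98252162959324
```

Place 1 stands at about 96.5–97°, on its tick at 97.5°. Moving over nipple 2 at yaw 120.

step_arm(
  series=[
    {"linear": [-0.25, -0.14, 0], "dr": [0, 0, -0.028]},
    {"linear": [-0.5, -0.28, 0], "dr": [0, 0, -0.056]},
    {"linear": [-0.714, -0.402, 0], "dr": [0, 0, -0.084]},
    {"linear": [-0.714, -0.402, 0], "dr": [0, 0, -0.112]},
    {"linear": [-0.714, -0.402, 0], "dr": [0, 0, -0.136]},
    {"linear": [-0.714, -0.402, 0], "dr": [0, 0, -0.136]},
    {"linear": [-0.714, -0.402, 0], "dr": [0, 0, -0.136]},
  ],
)

```text
t: 11.55
position: [542.4, -16.4, 114.7]
ee_rot: [[-0.498, 0.867, -0.001], [0.867, 0.498, -0.0], [0.0, -0.001, -1.0]]
force: [-0.1, 0.2, -0.2]
grip_width: 0.596
```

```bash
python3 look.py a2 542.3 -16.2
```

```text
11.55 [542.45 -16.35 114.74] yaw 119.87571109205435 J [-0.48  0.49  0.56  1.99 -0.37  0.77  0.82] F [-0.12  0.22 -0.24] M [ 0.04 -0.03  0.02] gw 0.5959165965668939
px 317 213
crop origin 257 153 scale 4
```

View pics/a2.png

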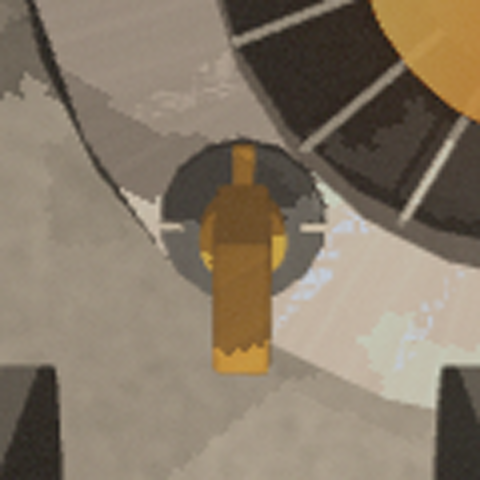

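Nipple 2 is aligned: pointer column 243, jaw mid-line 248. I'll descend, grip and turn 100° as the first bite.

step_arm(
  series=[
    {"linear": [0, -0.003, 0.15], "dr": [0, 0, 0]},
    {"linear": [0, -0.003, 0.295], "dr": [0, 0, 0]},
    {"linear": [0, -0.003, 0.295], "dr": [0, 0, 0]},
    {"linear": [0, -0.003, 0.295], "dr": [0, 0, 0]},
  ],
)

```text
t: 12.1
position: [542.8, -16.8, 56.9]
ee_rot: [[-0.5, 0.866, 0.001], [0.866, 0.5, -0.0], [-0.001, 0.0, -1.0]]
force: [0.9, 0.0, -0.2]
grip_width: 0.6
```

step_arm(
  series=[
    {"linear": [0, 0, 0], "dr": [0, 0, 0]},
    {"linear": [0, 0, 0], "dr": [0, 0, 0]},
    {"linear": [0, 0, 0], "dr": [0, 0, 0]},
    {"linear": [0, 0, 0], "dr": [0, 0, 0]},
    {"linear": [0, 0, 0], "dr": [0, 0, 0]},
    {"linear": [0, 0, 0], "dr": [0, 0, 0]},
  ],
  gripper=1,
  squeeze=30,
)

```text
t: 12.85
position: [541.9, -17.1, 57.2]
ee_rot: [[-0.5, 0.866, -0.0], [0.866, 0.5, 0.0], [0.0, -0.0, -1.0]]
force: [-2.8, -0.8, 6.3]
grip_width: 0.11
```

step_arm(
  series=[
    {"linear": [0, 0, 0], "dr": [0, 0, 0.028]},
    {"linear": [0, 0, 0], "dr": [0, 0, 0.056]},
    {"linear": [0, 0, 0], "dr": [0, 0, 0.084]},
    {"linear": [0, 0, 0], "dr": [0, 0, 0.112]},
    {"linear": [0, 0, 0], "dr": [0, 0, 0.14]},
    {"linear": [0, 0, 0], "dr": [0, 0, 0.168]},
    {"linear": [0, 0, 0], "dr": [0, 0, 0.196]},
    {"linear": [0, 0, 0], "dr": [0, 0, 0.224]},
    {"linear": [0, 0, 0], "dr": [0, 0, 0.252]},
    {"linear": [0, 0, 0], "dr": [0, 0, 0.278]},
  ],
)

```text
t: 14.1
position: [541.6, -17.2, 57.2]
ee_rot: [[0.942, 0.336, -0.001], [0.336, -0.942, 0.0], [-0.001, -0.001, -1.0]]
force: [-4.3, -0.9, 7.5]
grip_width: 0.108
```

step_arm(
  series=[
    {"linear": [0, 0, 0], "dr": [0, 0, 0]},
    {"linear": [0, 0, 0], "dr": [0, 0, 0]},
    {"linear": [0, 0, 0], "dr": [0, 0, 0]},
    {"linear": [0, 0, 0], "dr": [0, 0, 0]},
  ],
)

```text
t: 14.6
position: [541.6, -17.2, 57.2]
ee_rot: [[0.94, 0.341, -0.001], [0.341, -0.94, 0.0], [-0.001, -0.001, -1.0]]
force: [-4.5, -1.7, 9.5]
grip_width: 0.108
```

```bash
python3 st.py
```

```text
14.6 [541.604 -17.219  57.179] yaw 19.94189223868383 J [-0.724  0.735  0.932  2.027 -0.832  0.816 -0.517] F [-4.483 -1.747  9.547] M [-0.329  0.983  0.107] gw 0.107833946788421
```

J7 has room, so I'll continue in the same grip for another 92° to yaw −72, using the moment's estimate of a wind-up of about 12°.

step_arm(
  series=[
    {"linear": [0, 0, 0], "dr": [0, 0, 0.028]},
    {"linear": [0, 0, 0], "dr": [0, 0, 0.056]},
    {"linear": [0, 0, 0], "dr": [0, 0, 0.084]},
    {"linear": [0, 0, 0], "dr": [0, 0, 0.112]},
    {"linear": [0, 0, 0], "dr": [0, 0, 0.14]},
    {"linear": [0, 0, 0], "dr": [0, 0, 0.168]},
    {"linear": [0, 0, 0], "dr": [0, 0, 0.196]},
    {"linear": [0, 0, 0], "dr": [0, 0, 0.224]},
    {"linear": [0, 0, 0], "dr": [0, 0, 0.24]},
    {"linear": [0, 0, 0], "dr": [0, 0, 0.24]},
  ],
)

```text
t: 15.85
position: [541.6, -16.9, 57.2]
ee_rot: [[0.399, -0.917, -0.001], [-0.917, -0.399, 0.0], [-0.001, 0.001, -1.0]]
force: [-4.4, 0.0, 8.9]
grip_width: 0.109
```

step_arm(
  series=[
    {"linear": [0, 0, 0], "dr": [0, 0, 0]},
    {"linear": [0, 0, 0], "dr": [0, 0, 0]},
    {"linear": [0, 0, 0], "dr": [0, 0, 0]},
  ],
)

```text
t: 16.23
position: [541.5, -16.9, 57.2]
ee_rot: [[0.4, -0.917, -0.001], [-0.917, -0.4, 0.001], [-0.001, 0.001, -1.0]]
force: [-4.2, -0.7, 8.8]
grip_width: 0.112
```

```bash
python3 st.py
```

```text
16.225 [541.496 -16.891  57.182] yaw -66.44718548869612 J [-0.875  0.95   1.218  2.034 -1.093  1.035 -1.82 ] F [-4.185 -0.653  8.77 ] M [-0.134  1.092  0.248] gw 0.11196925414019693
```

J5 is nearing its limit and the moment readings disagree (0.107 against 0.248). I'll release here and look to get the true wind-up.

step_arm(
  series=[
    {"linear": [0, 0, 0], "dr": [0, 0, 0]},
    {"linear": [0, 0, 0], "dr": [0, 0, 0]},
    {"linear": [0, 0, 0], "dr": [0, 0, 0]},
    {"linear": [0, 0, 0], "dr": [0, 0, 0]},
    {"linear": [0, 0, -0.15], "dr": [0, 0, 0]},
    {"linear": [0, 0, -0.295], "dr": [0, 0, 0]},
    {"linear": [0, 0, -0.295], "dr": [0, 0, 0]},
    {"linear": [0, 0, -0.295], "dr": [0, 0, 0]},
  ],
  gripper=-0.2,
)

```text
t: 17.23
position: [541.9, -16.3, 114.7]
ee_rot: [[0.4, -0.917, -0.001], [-0.917, -0.4, 0.0], [-0.001, 0.001, -1.0]]
force: [0.1, 0.1, 0.1]
grip_width: 0.599
```

```bash
python3 look.py b2 542.3 -16.2
```

```text
17.225 [541.91 -16.26 114.67] yaw -66.445130840435 J [-0.93  0.89  1.32  2.01 -0.99  1.11 -1.88] F [0.13 0.14 0.07] M [0.01 0.03 0.02] gw 0.5992418807537001
px 318 213
crop origin 258 153 scale 4
```

View pics/b2.png

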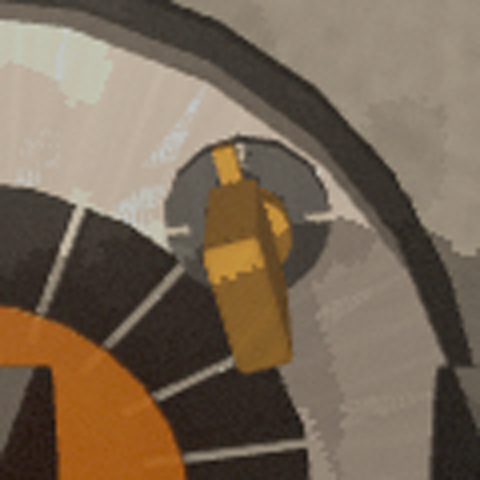

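The pointer tip is at crop (225,150), just anticlockwise of the tick at (240,152).

```bash
python3 ang.py b2 225 150 240 152 178 231 317 216 204 250 255 237 291 361 241 373; python3 ang.py a2 244 150 244 150 171 227 313 227 214 245 272 245 270 374 213 374
```

```text
ctr ticks [541.86499608 -16.33686638] top [542.03665176 -16.72830038] tip ang -51.9 -51.5 tick ang -60.9 tickline -149.9 top long 128.8 r 17.364702174929818
ctr ticks [542.21799312 -17.30393155] top [542.26736224 -16.84701313] tip ang 118.4 119.3 tick ang 118.4 tickline 29.9 top long -60.8 r 17.577109048412936
```

It is short by about 8.5°, giving a wind-up of 15°. I'll regrip at yaw −51.5 and turn 23.5° to −75.

step_arm(
  series=[
    {"linear": [0.002, 0, 0], "dr": [0, 0, -0.025]},
    {"linear": [0.002, 0, 0], "dr": [0, 0, -0.0415]},
    {"linear": [0.002, 0, 0.0], "dr": [0, 0, -0.0415]},
    {"linear": [0.002, 0, 0.15], "dr": [0, 0, -0.0415]},
    {"linear": [0.002, 0, 0.295], "dr": [0, 0, -0.0415]},
    {"linear": [0.002, 0, 0.295], "dr": [0, 0, -0.0415]},
    {"linear": [0.002, 0, 0.295], "dr": [0, 0, -0.0415]},
  ],
)

```text
t: 18.15
position: [542.7, -17.5, 56.9]
ee_rot: [[0.621, -0.784, 0.001], [-0.784, -0.621, -0.001], [0.001, -0.0, -1.0]]
force: [-0.6, 0.3, -0.5]
grip_width: 0.6
```

step_arm(
  series=[
    {"linear": [0, 0, 0], "dr": [0, 0, 0]},
    {"linear": [0, 0, 0], "dr": [0, 0, 0]},
    {"linear": [0, 0, 0], "dr": [0, 0, 0]},
    {"linear": [0, 0, 0], "dr": [0, 0, 0]},
    {"linear": [0, 0, 0], "dr": [0, 0, 0]},
    {"linear": [0, 0, 0], "dr": [0, 0, 0]},
  ],
  gripper=1,
  squeeze=30,
)

```text
t: 18.9
position: [542.2, -17.4, 57.0]
ee_rot: [[0.622, -0.783, -0.0], [-0.783, -0.622, 0.0], [-0.0, -0.0, -1.0]]
force: [-3.1, -0.6, 5.3]
grip_width: 0.112
```

step_arm(
  series=[
    {"linear": [0, 0, 0], "dr": [0, 0, 0.025]},
    {"linear": [0, 0, 0], "dr": [0, 0, 0.05]},
    {"linear": [0, 0, 0], "dr": [0, 0, 0.066]},
    {"linear": [0, 0, 0], "dr": [0, 0, 0.066]},
    {"linear": [0, 0, 0], "dr": [0, 0, 0.066]},
    {"linear": [0, 0, 0], "dr": [0, 0, 0.066]},
  ],
)

```text
t: 19.65
position: [542.0, -17.6, 57.0]
ee_rot: [[0.254, -0.967, -0.0], [-0.967, -0.254, -0.0], [0.0, 0.001, -1.0]]
force: [-3.3, 0.1, 6.5]
grip_width: 0.11
```

```bash
python3 st.py
```

```text
19.65 [541.976 -17.569  57.006] yaw -75.29218577876773 J [-0.881  0.967  1.235  2.034 -1.109  1.051 -1.963] F [-3.314  0.109  6.527] M [-0.114  0.702  0.119] gw 0.10979975124787711
```

step_arm(
  series=[
    {"linear": [0, 0, 0], "dr": [0, 0, 0]},
    {"linear": [0, 0, 0], "dr": [0, 0, 0]},
    {"linear": [0, 0, 0], "dr": [0, 0, 0]},
    {"linear": [0, 0, 0], "dr": [0, 0, 0]},
    {"linear": [0, 0, -0.15], "dr": [0, 0, 0]},
    {"linear": [0, 0, -0.295], "dr": [0, 0, 0]},
    {"linear": [0, 0, -0.295], "dr": [0, 0, 0]},
    {"linear": [0, 0, -0.295], "dr": [0, 0, 0]},
  ],
  gripper=-0.2,
)

```text
t: 20.65
position: [542.1, -16.6, 114.7]
ee_rot: [[0.254, -0.967, -0.001], [-0.967, -0.254, 0.001], [-0.001, 0.001, -1.0]]
force: [-0.4, 0.4, -0.5]
grip_width: 0.604
```

```bash
python3 look.py c2 542.3 -16.2
```

```text
20.65 [542.07 -16.61 114.67] yaw -75.26814109230459 J [-0.93  0.9   1.33  2.01 -1.01  1.13 -2.02] F [-0.44  0.36 -0.46] M [-0.02  0.04 -0.02] gw 0.6041663111062502
px 318 214
crop origin 258 154 scale 4
```

View pics/c2.png

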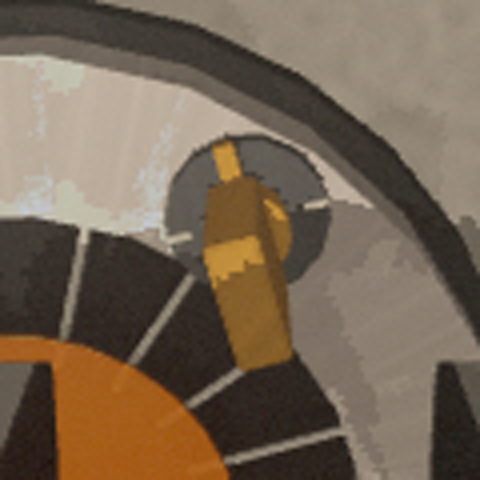

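The pointer at crop (225,146) covers its tick, at an estimated −60.3°. Now nipple 3 at about (508.6,144.9), gripping at yaw 135.

step_arm(
  series=[
    {"linear": [-0.16, -0.01, 0], "dr": [0, 0, -0.029]},
    {"linear": [-0.32, -0.02, 0], "dr": [0, 0, -0.058]},
    {"linear": [-0.48, -0.03, 0], "dr": [0, 0, -0.087]},
    {"linear": [-0.64, -0.04, 0], "dr": [0, 0, -0.116]},
    {"linear": [-0.823, -0.043, 0], "dr": [0, 0, -0.145]},
    {"linear": [-0.823, -0.043, 0], "dr": [0, 0, -0.174]},
    {"linear": [-0.823, -0.043, 0], "dr": [0, 0, -0.203]},
    {"linear": [-0.823, -0.043, 0], "dr": [0, 0, -0.232]},
    {"linear": [-0.823, -0.043, 0], "dr": [0, 0, -0.261]},
    {"linear": [-0.823, -0.043, 0], "dr": [0, 0, -0.29]},
  ],
)

```text
t: 21.95
position: [508.2, 144.3, 114.4]
ee_rot: [[0.871, 0.492, -0.001], [0.492, -0.871, -0.001], [-0.002, -0.0, -1.0]]
force: [-0.6, 0.3, -0.1]
grip_width: 0.599
```

step_arm(
  series=[
    {"linear": [0, 0, 0], "dr": [0, 0, -0.029]},
    {"linear": [0, 0, 0], "dr": [0, 0, -0.058]},
    {"linear": [0, 0, 0], "dr": [0, 0, -0.087]},
    {"linear": [0, 0, 0], "dr": [0, 0, -0.116]},
    {"linear": [0, 0, 0], "dr": [0, 0, -0.145]},
    {"linear": [0, 0, 0], "dr": [0, 0, -0.174]},
    {"linear": [0, 0, 0], "dr": [0, 0, -0.203]},
    {"linear": [0, 0, 0], "dr": [0, 0, -0.232]},
    {"linear": [0, 0, 0], "dr": [0, 0, -0.261]},
    {"linear": [0, 0, 0], "dr": [0, 0, -0.29]},
  ],
)

```text
t: 23.2
position: [508.2, 144.3, 114.4]
ee_rot: [[-0.693, 0.721, -0.002], [0.721, 0.693, -0.0], [0.001, -0.002, -1.0]]
force: [0.1, 0.3, 0.1]
grip_width: 0.601
```

```bash
python3 st.py
```

```text
23.2 [508.177 144.308 114.405] yaw 133.865527994464 J [-0.78   0.462  0.55   2.02  -0.348  0.753  0.746] F [0.105 0.265 0.076] M [-0.006  0.022 -0.036] gw 0.6007870582253072
```

step_arm(
  series=[
    {"linear": [0, 0.003, 0], "dr": [0, 0, -0.003]},
    {"linear": [0, 0.003, 0.15], "dr": [0, 0, -0.003]},
    {"linear": [0, 0.003, 0.295], "dr": [0, 0, -0.003]},
    {"linear": [0, 0.003, 0.295], "dr": [0, 0, -0.003]},
    {"linear": [0, 0.003, 0.295], "dr": [0, 0, -0.003]},
  ],
)

```text
t: 23.82
position: [509.8, 144.7, 56.8]
ee_rot: [[-0.701, 0.713, 0.001], [0.713, 0.701, -0.0], [-0.001, 0.0, -1.0]]
force: [-0.1, 0.2, 0.1]
grip_width: 0.598
```

step_arm(
  series=[
    {"linear": [0, 0, 0], "dr": [0, 0, 0]},
    {"linear": [0, 0, 0], "dr": [0, 0, 0]},
    {"linear": [0, 0, 0], "dr": [0, 0, 0]},
    {"linear": [0, 0, 0], "dr": [0, 0, 0]},
    {"linear": [0, 0, 0], "dr": [0, 0, 0]},
    {"linear": [0, 0, 0], "dr": [0, 0, 0]},
  ],
  gripper=1,
  squeeze=30,
)

```text
t: 24.58
position: [508.6, 143.8, 57.2]
ee_rot: [[-0.701, 0.713, -0.002], [0.713, 0.701, -0.0], [0.001, -0.001, -1.0]]
force: [-4.0, -2.3, 8.6]
grip_width: 0.109
```

```bash
python3 st.py
```

```text
24.575 [508.639 143.822  57.176] yaw 134.5472962828409 J [-0.724  0.557  0.485  2.04  -0.424  0.643  0.822] F [-3.982 -2.339  8.593] M [-0.695  0.907  0.012] gw 0.10944718262179566
```

step_arm(
  series=[
    {"linear": [0, 0, 0], "dr": [0, 0, 0.028]},
    {"linear": [0, 0, 0], "dr": [0, 0, 0.056]},
    {"linear": [0, 0, 0], "dr": [0, 0, 0.084]},
    {"linear": [0, 0, 0], "dr": [0, 0, 0.112]},
    {"linear": [0, 0, 0], "dr": [0, 0, 0.14]},
    {"linear": [0, 0, 0], "dr": [0, 0, 0.168]},
    {"linear": [0, 0, 0], "dr": [0, 0, 0.196]},
    {"linear": [0, 0, 0], "dr": [0, 0, 0.224]},
    {"linear": [0, 0, 0], "dr": [0, 0, 0.252]},
    {"linear": [0, 0, 0], "dr": [0, 0, 0.278]},
  ],
)

```text
t: 25.82
position: [507.8, 143.7, 57.2]
ee_rot: [[0.827, 0.562, -0.003], [0.562, -0.827, 0.0], [-0.003, -0.002, -1.0]]
force: [-7.7, -3.6, 11.9]
grip_width: 0.11
```

step_arm(
  series=[
    {"linear": [0, 0, 0], "dr": [0, 0, 0.01]},
    {"linear": [0, 0, 0], "dr": [0, 0, 0.01]},
    {"linear": [0, 0, 0], "dr": [0, 0, 0.01]},
    {"linear": [0, 0, 0], "dr": [0, 0, 0.01]},
  ],
)

```text
t: 26.32
position: [507.7, 143.7, 57.1]
ee_rot: [[0.858, 0.513, -0.003], [0.513, -0.858, 0.0], [-0.003, -0.002, -1.0]]
force: [-7.2, -3.4, 12.8]
grip_width: 0.111
```

```bash
python3 st.py
```

```text
26.325 [507.739 143.669  57.138] yaw 30.889776257927416 J [-1.043  0.718  0.935  2.059 -0.831  0.801 -0.625] F [-7.219 -3.361 12.751] M [-0.797  1.611  0.042] gw 0.11082593067098892
```

step_arm(
  series=[
    {"linear": [0, 0, 0], "dr": [0, 0, 0]},
    {"linear": [0, 0, 0], "dr": [0, 0, 0]},
    {"linear": [0, 0, 0], "dr": [0, 0, 0]},
    {"linear": [0, 0, 0], "dr": [0, 0, 0]},
    {"linear": [0, 0, -0.15], "dr": [0, 0, 0]},
    {"linear": [0, 0, -0.295], "dr": [0, 0, 0]},
    {"linear": [-0.3, 0, -0.295], "dr": [0, 0, 0]},
    {"linear": [-0.55, 0, -0.295], "dr": [0, 0, 0]},
    {"linear": [-0.55, 0, -0.295], "dr": [0, 0, 0]},
    {"linear": [-0.55, 0, -0.295], "dr": [0, 0, 0]},
  ],
  gripper=-0.2,
)

```text
t: 27.58
position: [415.9, 88.9, 115.6]
ee_rot: [[0.858, 0.514, 0.001], [0.514, -0.858, 0.001], [0.002, 0.0, -1.0]]
force: [0.1, -0.1, -0.4]
grip_width: 0.599
```

```bash
python3 look.py b3 508.6 144.9
```

```text
27.575 [415.89  88.91 115.64] yaw 30.948971288177923 J [-1.22  0.48  1.15  2.27 -0.66  0.77 -0.64] F [ 0.13 -0.07 -0.37] M [ 0.01 -0.05  0.02] gw 0.5990286795881062
px 317 60
crop origin 257 0 scale 4
```

View pics/b3.png

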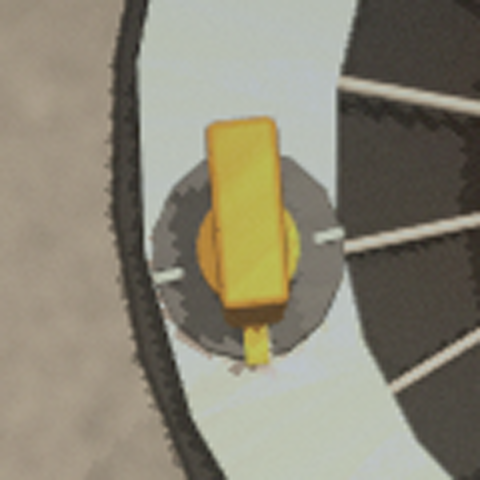

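The pointer nose is visible at crop (257,362), with side ticks at (168,276) and (330,236).

```bash
python3 ang.py b3 257 362 257 362 168 276 330 236 206 125 276 119 288 302 223 306
```

```text
ctr ticks [508.61987315 144.29683684] top [508.51389084 144.32720359] tip ang -144.3 -144.0 tick ang -144.1 tickline -46.4 top long -144.0 r 17.592863704717246
```

It stands at −144° against a target tick at about −136°, so it has overshot by 8° (wind-up only about 5°). I'll regrip at yaw 36 and turn back 13° anticlockwise, 5° of it wind-up.

step_arm(
  series=[
    {"linear": [0.27, 0, 0], "dr": [0, 0, -0.014]},
    {"linear": [0.543, 0, 0], "dr": [0, 0, -0.014]},
    {"linear": [0.543, 0, 0], "dr": [0, 0, -0.014]},
    {"linear": [0.543, 0, 0], "dr": [0, 0, -0.014]},
    {"linear": [0.543, 0, 0.15], "dr": [0, 0, -0.014]},
    {"linear": [0.543, 0, 0.295], "dr": [0, 0, -0.014]},
    {"linear": [0.543, 0, 0.295], "dr": [0, 0, -0.014]},
    {"linear": [0.543, 0, 0.295], "dr": [0, 0, -0.014]},
  ],
)

```text
t: 28.62
position: [508.4, 143.7, 57.2]
ee_rot: [[0.81, 0.587, 0.001], [0.587, -0.81, 0.0], [0.001, 0.0, -1.0]]
force: [0.3, -0.4, 0.6]
grip_width: 0.602
```

step_arm(
  series=[
    {"linear": [0, 0, 0], "dr": [0, 0, 0]},
    {"linear": [0, 0, 0], "dr": [0, 0, 0]},
    {"linear": [0, 0, 0], "dr": [0, 0, 0]},
    {"linear": [0, 0, 0], "dr": [0, 0, 0]},
    {"linear": [0, 0, 0], "dr": [0, 0, 0]},
    {"linear": [0, 0, 0], "dr": [0, 0, 0]},
  ],
  gripper=1,
  squeeze=30,
)

```text
t: 29.38
position: [508.5, 144.4, 57.0]
ee_rot: [[0.809, 0.587, 0.001], [0.587, -0.809, 0.001], [0.001, -0.001, -1.0]]
force: [-1.0, 0.0, 6.3]
grip_width: 0.112
```

step_arm(
  series=[
    {"linear": [0, 0, 0], "dr": [0, 0, -0.02]},
    {"linear": [0, 0, 0], "dr": [0, 0, -0.0365]},
    {"linear": [0, 0, 0], "dr": [0, 0, -0.0365]},
    {"linear": [0, 0, 0], "dr": [0, 0, -0.0365]},
    {"linear": [0, 0, 0], "dr": [0, 0, -0.0365]},
  ],
)

```text
t: 30.0
position: [508.4, 144.5, 57.0]
ee_rot: [[0.656, 0.755, 0.0], [0.755, -0.656, 0.001], [0.001, -0.001, -1.0]]
force: [-1.4, 0.8, 7.8]
grip_width: 0.105
```

```bash
python3 st.py
```

```text
30.0 [508.408 144.512  56.963] yaw 49.02040703381917 J [-0.995  0.678  0.859  2.057 -0.766  0.758 -0.367] F [-1.416  0.768  7.815] M [ 0.176  0.455 -0.09 ] gw 0.10508892058422138
```

Yaw is 49.0. Releasing, backing off and looking.

step_arm(
  series=[
    {"linear": [0, 0, 0], "dr": [0, 0, 0]},
    {"linear": [0, 0, 0], "dr": [0, 0, 0]},
    {"linear": [0, 0, 0], "dr": [0, 0, 0]},
    {"linear": [0, 0, 0], "dr": [0, 0, 0]},
    {"linear": [0, 0, -0.15], "dr": [0, 0, 0]},
    {"linear": [0, 0, -0.295], "dr": [0, 0, 0]},
    {"linear": [-0.3, 0, -0.295], "dr": [0, 0, 0]},
    {"linear": [-0.55, 0, -0.295], "dr": [0, 0, 0]},
    {"linear": [-0.55, 0, -0.295], "dr": [0, 0, 0]},
    {"linear": [-0.55, 0, -0.295], "dr": [0, 0, 0]},
  ],
  gripper=-0.2,
)

```text
t: 31.25
position: [436.8, 61.5, 115.5]
ee_rot: [[0.655, 0.756, 0.001], [0.756, -0.655, 0.001], [0.001, 0.0, -1.0]]
force: [-0.2, 0.1, 0.6]
grip_width: 0.597
```

```bash
python3 look.py c3 508.6 144.9
```

```text
31.25 [436.8   61.48 115.54] yaw 49.110398818720924 J [-1.06  0.46  1.04  2.24 -0.59  0.75 -0.33] F [-0.22  0.11  0.62] M [0.   0.01 0.05] gw 0.5968085612316485
px 317 57
crop origin 257 0 scale 4
```

View pics/c3.png

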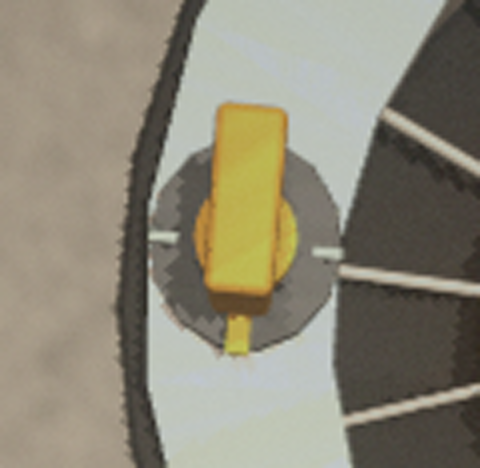

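The pointer nose is at crop (237,350) and the side ticks are at (164,237) and (328,254), so it now looks square to the ticks. I'll check the number.

```bash
python3 ang.py c3 237 351 237 351 164 237 328 254 216 104 287 110 271 292 206 289; python3 ang.py c2 225 146 225 146 179 239 316 204 204 245 257 232 291 356 242 370
```

```text
ctr ticks [508.54646654 144.33971098] top [508.46149474 144.48768255] tip ang -136.2 -135.7 tick ang -136.4 tickline -46.3 top long -135.5 r 17.469912416286004
ctr ticks [541.90905676 -16.16129623] top [541.99566023 -17.13215497] tip ang -61.2 -59.9 tick ang -59.8 tickline -150.1 top long 119.7 r 17.788550053054184
```

Place 3 stands at −136° on its tick at −136.3°, and place 2 at −60.5° on its tick at −60°. Handing in.

```bash
python3 -c "
from station import job;print(job.hand_in())"
```

```text
the job is handed in; nothing more can be done
None
```

I turned the three nipples in order and handed the job in at about 31 s; no verdict was reported. Each nipple took two grips at 30 N squeeze.

| Place | Turn | Correction | Wind-up | Final pointer | Tick |
|---|---|---|---|---|---|
| 1 | one quarter turn | 10° short after the first grip, then turned on | about 26° | about 96–97° | about 97° |
| 2 | two quarter turns | about 8.5° short after the first grip, then turned on | about 15° | about −60.5° | −60° |
| 3 | one quarter turn | 8° past the tick after the first grip, then turned back | about 5° | about −136° | −136.3° |

- **Final pointers:** close-up wrist pictures taken after each release put every pointer within about 2° of its tick, inside the 8° allowed.
- **Wrist moment:** it was too noisy to give the wind-up (0.107 and 0.248 N m in one grip on nipple 2), so I used the pictures instead.
- **Wrist force:** the upward reading reached 12.8 N in the first grip on nipple 3. I took it as load from the gripped nipple, since nothing should have touched the rim, but I have no separate check on the force on the wheel.
- **Not checked:** I took no final overview picture, so the bystanders and wafer were not checked again. The tool stayed above 54 mm near the wheel, and I saw no sign of contact with them.

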